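Let down a propped case lid on the fingers

TASK

The small steel case on the bench stands open, its lid propped by the stay rod inside. With the fingertips push the lid gently a little further open, without straining it against its stop, until the stay drops down into the case, catch the lid on the outside of the fingers as it falls, hold it there a moment while it is still well open, and lower it fully shut without letting it bang. Do not pinch the lid, and leave the other things where they are.

Things in the scene. Friction and masses are not known exactly. Their poses are not given: they have to be found in the camera images.
- case: Fixed open-topped grey sheet-steel case, 155 mm deep (its x axis), 200 mm wide (y axis), 85 mm high, walls 6 mm. Origin at the centre of its underside, z up. The lid is hinged along the top of its +x wall; the -x wall is the front, over which the lid's free edge falls. A paper label in a holder is on the front.
- lid (a joint): Angle of the case's lid in rad: 0 shut (level on the rim), grows as it opens, 1.3 at its hard stop (over 25 N there strains it); starts propped at about 1.1. The lid weighs about 0.25 kg, swings freely with slight damping, and falls shut in about half a second if the stay is down and nothing holds it. 1 to 2 N at the free edge raise or hold it.
- lid_hinge (a point): Point on the lid's hinge axis, midway along it, level with the lid's underside; in the case's frame at x = +77.5, y = 0, z = 85.5 mm. Axes are the lid's: x points from the free edge to the hinge, y along the hinge, z out of the lid's top.
- lid_edge (a point): Middle of the lid's free edge, on the underside (the side that faces the inside of the case), 185 mm from the hinge; lid 8 mm thick, 204 mm wide; axes as lid_hinge. The shut lid overhangs the front wall by 30 mm, so a finger can support this lip to the last, in front of the wall, and then drop away below it or draw back.
- stay (a joint): Angle of the stay in rad: 0 folded level in the case below the rim, about 1.5 standing and propping the lid. A steel rod 85 mm long, 8 mm thick, inside the case at its +y wall (pivot at x = +42.5, y = +85, z = 71.5 mm in the case's frame). Once the lid is pushed 0.05 to 0.1 rad further open, it springs down to the front by itself within about half a second, and never comes up again.
- stay_tip (a point): Free end of the stay rod.
- roll_in_case: Roll of brown tape, 100 mm across, 48 mm high, lying loose in the case. Origin at the centre of its underside. Leave it alone.
- carton: Small closed cardboard carton, 110 x 77 x 40 mm, loose on the bench. Origin at the centre of its underside. Leave it alone.
- marker: Black felt marker, 18 mm thick, about 140 mm long, lying loose on the bench. Origin at the centre of its underside. Leave it alone.
- roll: Larger roll of brown tape, 113 mm across, 48 mm high, lying loose on the bench. Origin at the centre of its underside. Leave it alone.

How it is judged (in metres and radians):
On the way, in this order (a step that is already met when the one before it is completed fails the run):
1. the stay has dropped down (below 0.5 rad) while the lid is still up (above 0.87 rad) (value of joint stay below 0.5 rad and value of joint lid above 0.87 rad).
2. the lid, come down to between 0.2 and 0.85 rad, rests on the fingers, at less than 1 rad/s, for 0.2 s (value of joint stay below 0.5 rad and value of joint lid between 0.2 and 0.85 rad and velocity of joint lid above -1 rad/s and (contact force between the fingers and lid_c0 above 0.2 N or contact force between the fingers and lid_c1 above 0.2 N)), for 0.2 s.
At the end, for the whole second after the job is handed in: The lid is shut (within 0.025 rad) and still, the stay lies folded in the case, and the roll in the case, the carton, the marker and the other roll are within 30 mm of where they stood (value of joint lid below 0.025 rad and velocity of joint lid between -0.05 and 0.05 rad/s and value of joint stay below 0.2 rad and distance of each of carton, marker, roll, roll_in_case from where it was at the start of the episode below 0.03 m); the robot touches nothing.
It fails at once if the lid bangs shut (faster than 1.5 rad/s, about 0.28 m/s at its edge, in the last 0.12 rad) (value of joint lid below 0.12 rad and velocity of joint lid below -1.5 rad/s).
It fails at once if the lid is strained against its stop (over 25 N from the fingers beyond 1.27 rad) (value of joint lid above 1.27 rad and contact force between the fingers and lid_c0 above 25 N).
It fails at once if the lid is pinched (fingers press on its outer and inner side at once, over 1.5 N each) (contact force between the fingers and lid_c1 above 1.5 N and contact force between the fingers and lid_c0 above 1.5 N).
It fails at once if one of the loose things is moved or lifted by more than 30 mm (distance of any of carton, marker, roll, roll_in_case from where it was at the start of the episode above 0.03 m).
It also fails if it takes over 45 s, if anything falls off the work surface, if the arm or the gripper's body presses on something with over 40 N, if the wrist force passes 120 N, or if a joint passes its speed limit or range.

ROBOT

A 6-joint arm with a two-finger parallel gripper is mounted at the origin on the work surface; the furniture and walls round the work are solid. World frame = base frame: x ahead of the robot, y to its left, z up, the work surface at z = 0. Lengths are in mm, angles in degrees, forces in N, time in s.
With the tool pointing down it reaches from about 350 to 850 mm from the base axis. Payload 8.1 kg.
Tool frame: the origin (TCP) lies midway between the tips of the shut fingers; the grasp point (between the pads) lies 19 mm behind it (hold_point_z is the distance from the TCP to the grasp point, in mm); z points along the fingers, y is the direction in which the jaws open and shut (so a half turn about z gives the same grasp; the last joint's range is limited). The gripper opens to 85 mm and grips with 20 to 120 N. Pads are 22 mm wide; open, the fingers measure 114 mm over their backs; the gripper's body (76 mm by 85 mm) begins 54 mm behind the grasp point. The pads swing forward as they close: fully open they stand 13 mm farther back than shut.
Start: joints at [-71.012, 7.471, 85.268, -0, 87.261, -4.893], TCP at [242.922, -548.629, 231.292] pointing down, gripper open.
Joint ranges: [-169.43, 169.43], [-51.17, 129.36], [1.28, 143.12], [-76.62, 256.62], [0, 156.53], [-152.29, 152.29]. Speed limits (degrees/s): [136.94, 136.94, 159.86, 180, 180, 180].

INTERFACE

Orientations are given as [roll, pitch, yaw] about the fixed x, y, z axes, in that order (R = Rz(yaw) Ry(pitch) Rx(roll)).
In Python, from bench import sense, snapshot, camera_params, hand_in, hold_point_z gives the robot as it stands.
- The arm moves only by the tool servo_tool, never from a script. Its argument "motion" is a list of rows, each a list of 7 numbers: the finger opening in mm, from 0 to 85.4, then the shift along the tool's x, y, z in mm, then the turn, a rotation vector about the tool's x, y, z in rad. A call has 1 to 10 rows; each row shifts and turns the pose as measured when the row begins, along the tool's axes as they then stand; what a row does not reach is not made up. A row lasts 1/10 s, in which the tool goes at most 50 mm and 8.59 degrees, less where a joint would pass 70% of its speed; a pose out of reach is approached as far as the arm can. A call with a gripper value outside its range is refused whole. The fingers move at their own pace and stop on an object; "force" is the grip in N (left out, the last holds). Time passes only in rows, so rows that do not move let the fingers close. It gives the time, the measured TCP pose, the force and the opening at its end, in the units of the state.
- sense(): the state, without advancing time (a new reading comes with each control period).
- snapshot(name): name is "side" or "top"; returns the picture (480x640x3 uint8, blue, green, red); there is no depth.
- camera_params(name): a dict with "fx", "fy", "cx", "cy" (pixels), "D" ([k1, k2, p1, p2, k3] as OpenCV has them; the pictures are not rectified), "R" (3x3) and "t" (3): a world point X has camera coordinates R X + t. Camera axes: x right, y down, z forward; pixel columns grow to the right and rows downward; lengths in mm; the calibration is good to about 2 mm. A picture is of the moment at which its call begins. camera_params takes no time and is no camera call.
- hand_in(): hands the job in, once; it reports no verdict.
The state is a dict: "time": time; "joint_pos": joint angles; "qd": joint speeds; "joint_efforts": joint torques, N m; "tool_pos": TCP position; "tcp_rot": TCP orientation; "ft_force": force on the tool from outside, world axes, zero at the start; "wrist_torque": the same for the moment, N m; "finger_gap": finger opening in mm.
Only numpy, scipy, OpenCV 4.12 (cv2) and the standard library are available. Lean on these libraries where they do the work, as an engineer would, in place of code of your own. Each camera call takes 0.05 s, during which the arm holds its last target. There are 200 camera calls.

## Working session

There is one attempt and no reset: what is moved stays moved. The work goes in short steps, Python scripts to look and compute and a tool call to move; the robot and the scene stay as the last step left them, time stands still between calls to the robot, and variables do not carry over. Pictures are saved under pics/ and viewed, about 8 in all and at most 12, crops included, and the job is handed in when it is done.

Besides the shell and the picture viewer there is one more tool, called by a JSON object that holds its "method" and its "body". servo_tool: Moves the arm, as the interface text tells. Its arguments: {"type":"object","properties":{"motion":{"type":"array"},"force":{"type":"number"}},"required":["motion"]}

```bash
ls; mkdir -p pics; python3 - <<'E'
from bench import *
import cv2
print(sense())
for n in("side","top"):
    cv2.imwrite(f"pics/{n}0.png",snapshot(n)); print(n,camera_params(n))
E
```

```text
pics
{'time': 0.0, 'joint_pos': array([-7.10116707e+01,  7.51626208e+00,  8.53313801e+01, -1.41263695e-04,
        8.72643380e+01, -4.89382482e+00]), 'qd': array([-0.02983256, -0.08981122, -0.03055521,  0.08601576, -0.14653122,
       -0.12249007]), 'joint_efforts': array([-1.73495268e-03, -5.69382119e+01, -5.00567079e+01, -5.87019331e-04,
        1.45712882e-02, -3.09534346e-05]), 'tool_pos': array([ 242.73533128, -548.06746761,  230.21230894]), 'tcp_rot': array([-1.79888416e+02, -9.41239748e-03,  2.38821518e+01]), 'ft_force': array([0.02167363, 0.13543507, 0.84504566]), 'wrist_torque': array([-0.01136434, -0.04666722,  0.04377254]), 'finger_gap': 85.50508359857523}
side {'fx': 595.2637951268085, 'fy': 595.2637951268085, 'cx': 322.77104410279986, 'cy': 233.0591944147679, 'D': array([-0.07824884,  0.        ,  0.        ,  0.        ,  0.        ]), 'R': array([[-0.98528878, -0.16964389,  0.02066314],
       [-0.12437379,  0.62887801, -0.76749177],
       [ 0.11720569, -0.75877098, -0.6407257 ]]), 't': array([ 433.12708403,   39.09094741, 1786.71903117])}
top {'fx': 474.3232400531947, 'fy': 474.3232400531947, 'cx': 315.239473858968, 'cy': 236.54515206463518, 'D': array([-0.03159011,  0.        ,  0.        ,  0.        ,  0.        ]), 'R': array([[ 0.01932957, -0.9997586 , -0.01044585],
       [-0.99300578, -0.01797981, -0.11668868],
       [ 0.11647269,  0.01262833, -0.99311361]]), 't': array([ 115.93961907,  430.13880869, 1133.51870556])}
```

View pics/side0.png

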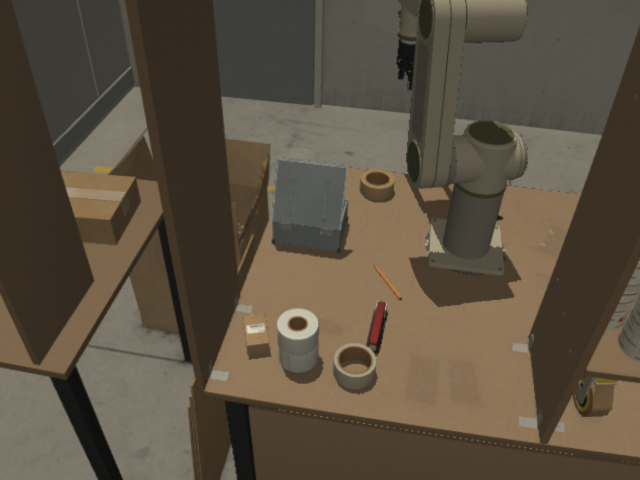

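View pics/top0.png

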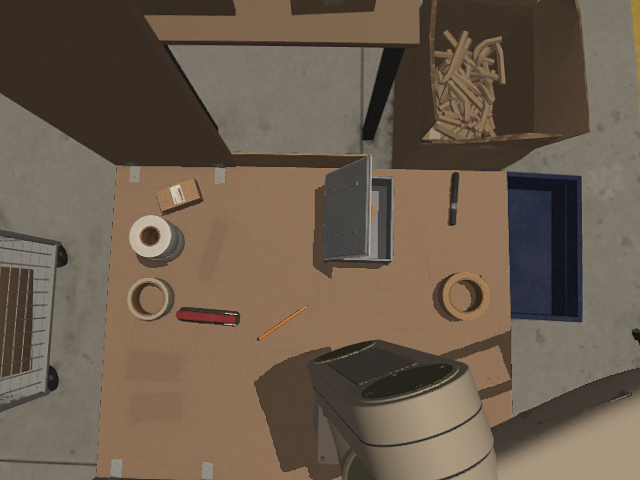

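```bash
python3 - <<'E'
import cv2,numpy as np
a=cv2.imread("pics/top0.png")[145:285,310:410]; b=cv2.imread("pics/side0.png")[150:260,260:360]
a=cv2.resize(a,None,fx=4,fy=4,interpolation=cv2.INTER_CUBIC); b=cv2.resize(b,None,fx=4,fy=4,interpolation=cv2.INTER_CUBIC)
c=np.zeros((560,800,3),np.uint8); c[:,:400]=a; c[:440,400:]=b
cv2.imwrite("pics/crop0.png",c)
E
```

```text
(no output)
```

View pics/crop0.png

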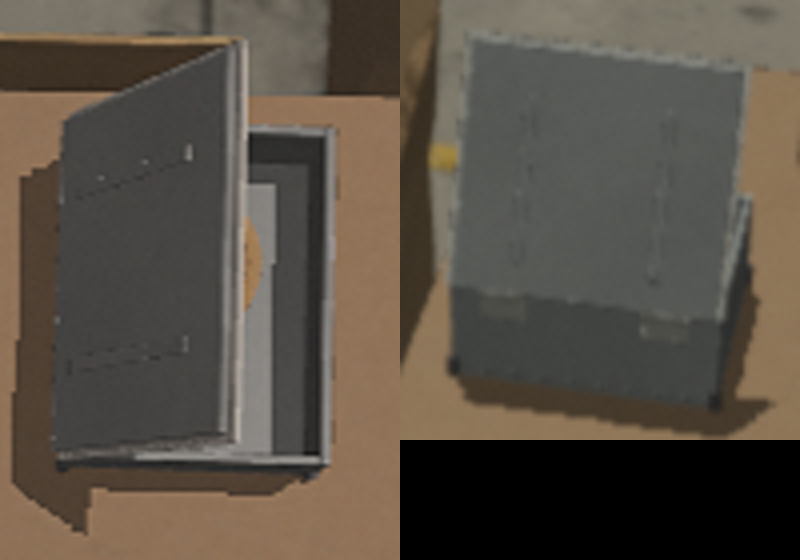

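```bash
cat > h.py <<'E'
import numpy as np,cv2
from bench import camera_params
from scipy.spatial.transform import Rotation as Ro
def proj(n,X):
    p=camera_params(n);K=np.array([[p['fx'],0,p['cx']],[0,p['fy'],p['cy']],[0,0,1]])
    return cv2.projectPoints(np.float64(X).reshape(-1,1,3),cv2.Rodrigues(p['R'])[0],p['t'],K,p['D'])[0].reshape(-1,2)
def lid(d,y,h,th): return [77.5-d*np.cos(th)+h*np.sin(th),y,85.5+d*np.sin(th)+h*np.cos(th)]
def w(P,x,y,yaw):
    c,s=np.cos(yaw),np.sin(yaw);P=np.atleast_2d(P)
    return np.c_[x+c*P[:,0]-s*P[:,1],y+s*P[:,0]+c*P[:,1],P[:,2]]
E
python3 - <<'E'
from h import *
from scipy.optimize import least_squares
T=np.array([[334,128],[328,464],[232,42],[222,432],[247,40],[240,440],[63,125],[55,452]])/4+[310,145]
S=(np.array([[450,370],[716,404],[470,38],[748,72],[748,200]])-[400,0])/4+[260,150]
def pts(th):
    return ([[-77.5,-100,85],[-77.5,100,85],lid(185,-102,8,th),lid(185,102,8,th),lid(185,-102,0,th),lid(185,102,0,th),lid(0,-102,8,th),lid(0,102,8,th)],
    [[77.5,-100,0],[77.5,100,0],lid(185,-102,8,th),lid(185,102,8,th),[-77.5,100,85]])
def f(q):
    a,b=pts(q[3]);return np.r_[(proj("top",w(a,*q[:3]))-T).ravel(),(proj("side",w(b,*q[:3]))-S).ravel()]
r=least_squares(f,[450,-50,1.57,1.1],loss='soft_l1',x_scale=[100,100,1,1])
q=r.x;print(q,np.degrees(q[2]));print(f(q).reshape(-1,2).round(1).tolist())
print(w([lid(185,0,0,q[3]),lid(0,0,0,0),lid(185,0,0,0),lid(185,0,8,1.3),lid(185,0,0,1.2),[42.5,85,71.5],lid(185,0,0,.5)],*q[:3]).round(1))
# roll/marker
def floor(n,u,z=20): return least_squares(lambda p:(proj(n,[[p[0],p[1],z]])[0]-u),[500,-200]).x
print(floor("top",[465,297],40),floor("top",[454,199],9))
E
```

```text
[469.61670747  20.69239618   1.55072166   1.09078177] 88.84980616956348
[[0.3, -1.1], [0.1, -0.3], [0.4, -2.5], [0.2, 1.6], [0.0, -1.3], [-0.8, -0.2], [-0.8, -4.2], [-2.0, 0.8], [1.5, 0.1], [0.9, 1.0], [-0.0, -2.7], [1.9, -2.4], [2.5, -1.8]]
[[469.5  12.8 249.6]
 [471.2  98.2  85.5]
 [467.5 -86.8  85.5]
 [470.3  56.4 265.9]
 [469.8  31.2 257.9]
 [385.5  64.9  71.5]
 [467.9 -64.1 174.2]]
[ 287.88004032 -235.28284713] [ 530.74083277 -221.21878645]
```

```bash
cat >> h.py <<'E'
def go(pos,rpy=(-135,0,0)):
    from bench import sense
    s=sense();R=Ro.from_euler('xyz',s['tcp_rot'],degrees=True)
    d=np.array(pos)-s['tool_pos'];rv=(R.inv()*Ro.from_euler('xyz',rpy,degrees=True)).as_rotvec()
    print('t',round(s['time'],2),'pos',s['tool_pos'].round(1),'rpy',s['tcp_rot'].round(1),'F',s['ft_force'].round(2),'gap',round(s['finger_gap'],1),'q',s['joint_pos'].round())
    print('shift tool',R.inv().apply(d).round(1),'len',np.linalg.norm(d).round(1),'rot',rv.round(3),'deg',np.degrees(np.linalg.norm(rv)).round(1))
E
python3 -c "
from h import *
go([470,-200,330])"
```

```text
t 0.1 pos [ 242.8 -548.2  230.3] rpy [-179.9   -0.    23.9] F [-0.28  0.24  0.4 ] gap 85.2 q [-71.   8.  85.   0.  87.  -5.]
shift tool [ 348.7 -226.5  -99.2] len 427.5 rot [0.772 0.164 0.395] deg 50.6
```

{"method": "servo_tool", "body": {"motion": [[0,35,-23,-10,0,0,0],[0,35,-23,-10,0,0,0],[0,35,-23,-10,0,0,0],[0,35,-23,-10,0,0,0],[0,35,-23,-10,0,0,0],[0,35,-23,-10,0,0,0],[0,35,-23,-10,0,0,0],[0,35,-23,-10,0,0,0],[0,35,-23,-10,0,0,0],[0,35,-23,-10,0,0,0]], "force": 40}}

```text
time: 1.1
tool_pos: [472.9, -185.5, 327.3]
tcp_rot: [-179.2, 0.2, 23.3]
ft_force: [0.6, -0.5, -0.6]
finger_gap: -0.1
```

{"method": "servo_tool", "body": {"motion": [[0,0,0,0,0.11,0.023,0.056],[0,0,0,0,0.11,0.023,0.056],[0,0,0,0,0.11,0.023,0.056],[0,0,0,0,0.11,0.023,0.056],[0,0,0,0,0.11,0.023,0.056],[0,0,0,0,0.11,0.023,0.056],[0,0,0,0,0.11,0.023,0.056]]}}

```text
time: 1.8
tool_pos: [480.3, -171.2, 332.8]
tcp_rot: [-133.2, 0.3, 0.5]
ft_force: [0.5, 1.3, -1.0]
finger_gap: -0.1
```

```bash
python3 -c "
from h import *
go([470,-120,230])"
```

```text
t 1.8 pos [ 480.3 -171.2  332.8] rpy [-133.2    0.3    0.5] F [ 0.51  1.26 -1.03] gap -0.1 q [-47.  16.  77.  35. 120.  52.]
shift tool [ -9.3  39.9 107.8] len 115.3 rot [-0.032  0.01   0.003] deg 1.9
```

{"method": "servo_tool", "body": {"motion": [[0,-2,10,27,-0.008,0,0],[0,-2,10,27,-0.008,0,0],[0,-2,10,27,-0.008,0,0],[0,-2,10,27,-0.008,0,0],[0,0,0,0,0,0,0]]}}

```text
time: 2.3
tool_pos: [468.2, -121.0, 219.6]
tcp_rot: [-134.3, 0.9, 0.0]
ft_force: [-0.9, 0.0, 0.1]
finger_gap: -0.4
```

```bash
python3 -c "
from h import *
go([470,-15,208])"
```

```text
t 2.3 pos [ 468.2 -121.   219.6] rpy [-134.3    0.9    0. ] F [-0.94  0.04  0.1 ] gap -0.4 q [-44.  14.  91.  32. 108.  47.]
shift tool [  2.  -65.8  83.9] len 106.6 rot [-0.012  0.011 -0.011] deg 1.1
```

{"method": "servo_tool", "body": {"motion": [[0,0,-16,20,0,0,0],[0,0,-16,20,0,0,0],[0,0,-16,20,0,0,0],[0,0,-16,20,0,0,0],[0,0,0,0,0,0,0]]}}

```text
time: 2.8
tool_pos: [469.7, -18.6, 213.8]
tcp_rot: [-134.3, 0.8, -0.1]
ft_force: [0.1, -1.3, -0.3]
finger_gap: -0.4
```

```bash
python3 - <<'E'
from h import *
from bench import *
go([470,19,208])
a=snapshot("top")[145:285,300:420]; b=snapshot("side")[130:270,260:340]
a=cv2.resize(a,None,fx=4,fy=4,interpolation=cv2.INTER_CUBIC); b=cv2.resize(b,None,fx=4,fy=4,interpolation=cv2.INTER_CUBIC)
cv2.imwrite("pics/c1.png",np.hstack([a,b]))
E
```

```text
t 2.8 pos [469.7 -18.6 213.8] rpy [-1.343e+02  8.000e-01 -1.000e-01] F [ 0.14 -1.33 -0.3 ] gap -0.4 q [-36.   5. 101.  36. 102.  53.]
shift tool [  0.3 -22.1  31. ] len 38.0 rot [-0.012  0.008 -0.011] deg 1.1
```

View pics/c1.png

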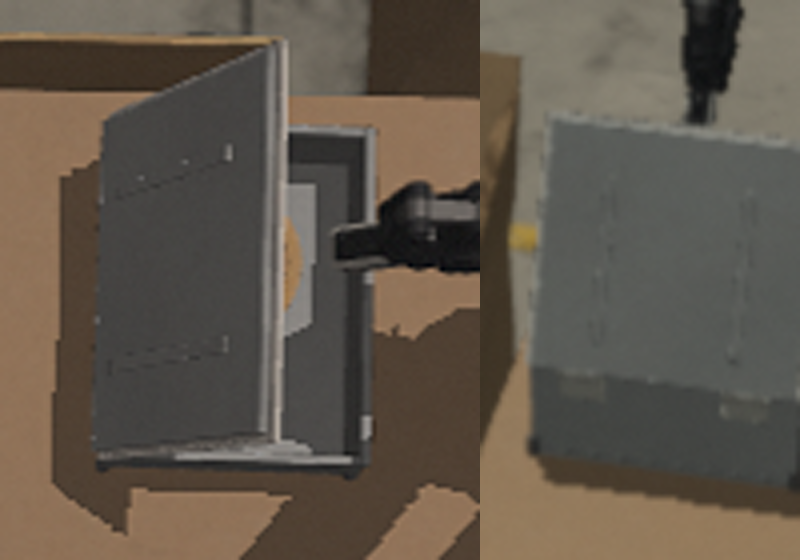

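{"method": "servo_tool", "body": {"motion": [[0,0,-8,12,0,0,0],[0,0,-8,12,0,0,0],[0,0,0,0,0,0,0]]}}

```text
time: 3.2
tool_pos: [471.6, 6.9, 209.6]
tcp_rot: [-134.5, 0.6, -0.4]
ft_force: [0.8, 0.2, 0.2]
finger_gap: -0.1
```

{"method": "servo_tool", "body": {"motion": [[0,0,-4,1.3,0,0,0],[0,0,-4,1.3,0,0,0],[0,0,-4,1.3,0,0,0],[0,0,0,0,0,0,0],[0,0,0,0,0,0,0]]}}

```text
time: 3.7
tool_pos: [471.8, 18.7, 216.2]
tcp_rot: [-134.5, 0.6, -0.3]
ft_force: [-0.4, 0.6, 0.4]
finger_gap: 0.0
```

```bash
python3 - <<'E'
from h import *
from bench import *
go([470,35,216])
a=snapshot("top")[145:285,300:420]; b=snapshot("side")[130:270,260:340]
a=cv2.resize(a,None,fx=4,fy=4,interpolation=cv2.INTER_CUBIC); b=cv2.resize(b,None,fx=4,fy=4,interpolation=cv2.INTER_CUBIC)
cv2.imwrite("pics/c2.png",np.hstack([a,b]))
E
```

```text
t 3.7 pos [471.8  18.7 216.2] rpy [-134.5    0.6   -0.3] F [-0.44  0.55  0.43] gap 0.0 q [-33.   2. 104.  37. 100.  56.]
shift tool [ -1.9 -11.2  11.8] len 16.4 rot [-0.009  0.003 -0.012] deg 0.9
```

View pics/c2.png

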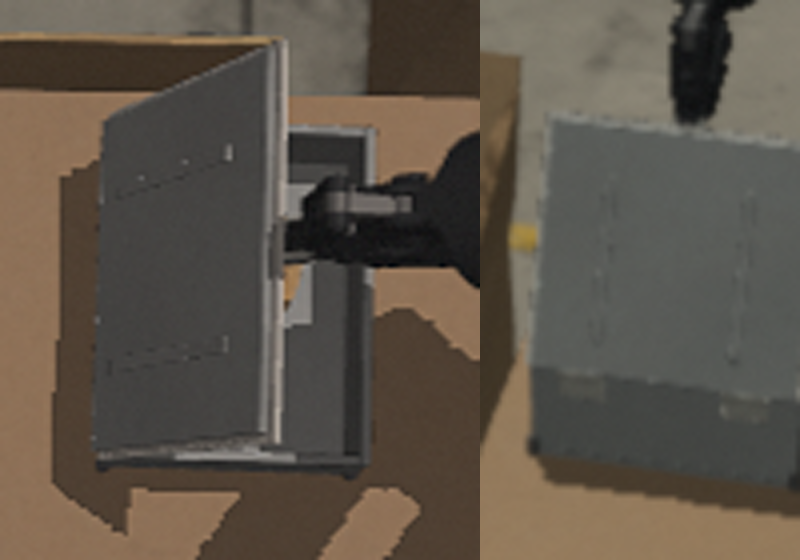

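```bash
cat >> h.py <<'E'
Q=[469.6,20.7,1.5507]
def edge(img,r0=228,r1=250):
    g=cv2.cvtColor(img,cv2.COLOR_BGR2GRAY)[r0:r1,330:420].astype(float).mean(0)
    d=np.diff(g);return 330+int(g.argmax()),g
def pred(th): return proj("top",w([lid(185,60,0,th)],*Q))[0]
E
cat > see.py <<'E'
from h import *
from bench import *
import sys
g=cv2.cvtColor(snapshot("top"),cv2.COLOR_BGR2GRAY)
print(g[235:245,350:385].mean(0).astype(int).tolist())
E
python3 - <<'E'
from h import *
for th in(.5,.85,1.0,1.09,1.14,1.2,1.25,1.3):print(th,pred(th).round(1))
g=cv2.cvtColor(cv2.imread("pics/top0.png"),cv2.COLOR_BGR2GRAY);print(g[235:245,350:385].mean(0).astype(int).tolist())
E
```

```text
0.5 [402.2 239.3]
0.85 [386.6 235.8]
1.0 [376.6 234.4]
1.09 [369.8 233.6]
1.14 [365.8 233.2]
1.2 [360.7 232.7]
1.25 [356.4 232.3]
1.3 [351.9 232. ]
[68, 68, 68, 67, 69, 69, 69, 68, 68, 69, 69, 68, 68, 67, 72, 101, 122, 93, 110, 159, 152, 133, 134, 135, 135, 136, 138, 124, 69, 72, 73, 74, 74, 74, 74]
```

{"method": "servo_tool", "body": {"motion": [[0,0,-4,2,0,0,0],[0,0,-4,2,0,0,0],[0,0,0,0,0,0,0],[0,0,0,0,0,0,0]]}}

```text
time: 4.2
tool_pos: [472.1, 27.4, 219.2]
tcp_rot: [-134.5, 0.6, -0.4]
ft_force: [1.0, 0.0, -0.0]
finger_gap: -0.2
```

```bash
python3 see.py; python3 -c "
from h import *
go([470,35,216])"
```

```text
[63, 64, 64, 64, 63, 63, 64, 64, 64, 62, 73, 110, 118, 79, 121, 167, 98, 69, 72, 72, 73, 72, 72, 72, 73, 73, 72, 72, 72, 72, 73, 73, 73, 73, 73]
t 4.25 pos [472.   27.4 219.2] rpy [-134.5    0.6   -0.4] F [ 1.   -0.48 -0.4 ] gap 0.2 q [-32.   2. 105.  38. 100.  57.]
shift tool [-2.1 -3.   7.7] len 8.5 rot [-0.009  0.003 -0.013] deg 0.9
```

{"method": "servo_tool", "body": {"motion": [[0,0,-3,1.2,0,0,0],[0,0,-3,1.2,0,0,0],[0,0,0,0,0,0,0],[0,0,0,0,0,0,0]]}}

```text
time: 4.65
tool_pos: [472.1, 33.8, 221.9]
tcp_rot: [-134.5, 0.7, -0.4]
ft_force: [0.3, -0.4, -0.3]
finger_gap: -0.0
```

```bash
python3 see.py; python3 - <<'E'
from h import *
from bench import *
go([470,35,216])
a=snapshot("top")[145:285,300:440]
cv2.imwrite("pics/c3.png",cv2.resize(a,None,fx=4,fy=4,interpolation=cv2.INTER_CUBIC))
E
```

```text
[60, 60, 60, 60, 60, 60, 56, 83, 129, 110, 100, 150, 143, 66, 71, 72, 72, 72, 72, 72, 72, 72, 73, 72, 73, 73, 73, 72, 72, 72, 73, 73, 73, 73, 74]
t 4.7 pos [472.1  33.8 221.9] rpy [-134.5    0.7   -0.4] F [-1.01 -1.07 -1.  ] gap 0.1 q [-31.   1. 105.  38. 100.  57.]
shift tool [-2.1  3.4  5. ] len 6.4 rot [-0.009  0.003 -0.013] deg 0.9
```

View pics/c3.png

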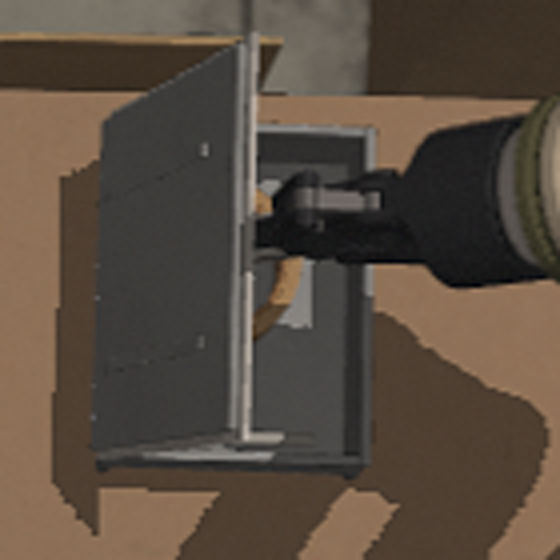

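{"method": "servo_tool", "body": {"motion": [[0,0,-1,0.5,0,0,0],[0,0,0,0,0,0,0],[0,0,0,0,0,0,0],[0,0,0,0,0,0,0],[0,0,0,0,0,0,0]]}}

```text
time: 5.25
tool_pos: [472.1, 34.7, 222.3]
tcp_rot: [-134.5, 0.7, -0.4]
ft_force: [-0.3, -0.8, 0.2]
finger_gap: -0.1
```

```bash
python3 see.py; python3 - <<'E'
from h import *
from bench import *
go([470,35,216])
for a in (0,.3,.5,1,1.2,1.5): print(a,((proj("top",w([[42.5-85*np.cos(a),85,71.5+85*np.sin(a)]],*Q))-[300,145])*4).round())
a=snapshot("top")[145:285,300:440]
cv2.imwrite("pics/c4.png",cv2.resize(a,None,fx=4,fy=4,interpolation=cv2.INTER_CUBIC))
E
```

```text
[60, 60, 59, 60, 60, 57, 73, 114, 120, 83, 126, 171, 88, 69, 72, 72, 72, 72, 71, 72, 72, 72, 72, 73, 72, 73, 73, 73, 72, 72, 72, 73, 72, 73, 73]
t 5.3 pos [472.1  34.7 222.2] rpy [-134.5    0.7   -0.4] F [ 0.31 -0.43  0.19] gap 0.1 q [-31.   1. 105.  38. 100.  57.]
shift tool [-2.   4.3  4.6] len 6.6 rot [-0.009  0.003 -0.014] deg 0.9
0 [[305. 437.]]
0.3 [[304. 433.]]
0.5 [[295. 430.]]
1 [[249. 423.]]
1.2 [[223. 421.]]
1.5 [[177. 418.]]
```

View pics/c4.png

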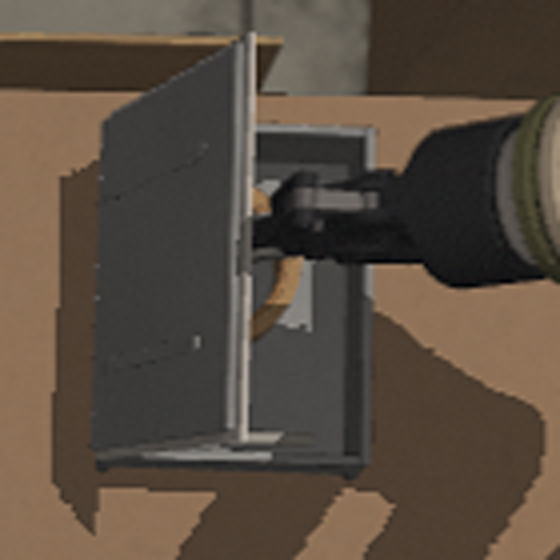

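```bash
cat > plan.py <<'E'
from h import *
R=Ro.from_euler('xyz',[-134.5,.6,-.3],degrees=True)
def tcp(th,s=27):
    if th>np.pi/4: c=np.array([471,98.2-158*np.cos(th),85.5+158*np.sin(th)])
    else: c=np.array([471,98.2-185*np.cos(th)+s*.707,85.5+185*np.sin(th)-s*.707])
    return c-[0,10,10]
if __name__=="__main__":
    p=None
    for th in np.arange(1.22,-.11,-.06):
        q=tcp(th)
        print(round(th,2),q.round(1),None if p is None else R.inv().apply(q-p).round(1)); p=q
E
python3 plan.py
```

```text
1.22 [471.   33.9 223.9] None
1.16 [471.   25.1 220.4] [ 0.1  8.7 -3.8]
1.1 [471.   16.5 216.3] [ 0.1  8.9 -3.3]
1.04 [471.    8.2 211.8] [ 0.1  9.1 -2.7]
0.98 [4.710e+02 2.000e-01 2.067e+02] [ 0.1  9.2 -2.2]
0.92 [471.   -7.5 201.2] [ 0.1  9.3 -1.6]
0.86 [471.  -14.9 195.2] [ 0.1  9.4 -1.1]
0.8 [471.  -21.9 188.8] [ 0.1  9.5 -0.5]
0.74 [471.  -29.3 181.2] [ 0.1 10.7  0.1]
0.68 [471.  -36.6 172.7] [ 0.1 11.1  0.7]
0.62 [471.  -43.3 163.9] [ 0.1 11.   1.4]
0.56 [471.  -49.5 154.7] [ 0.1 10.9  2.1]
0.5 [471.  -55.1 145.1] [ 0.1 10.8  2.7]
0.44 [471.  -60.1 135.2] [ 0.1 10.6  3.3]
0.38 [471.  -64.5 125. ] [ 0.1 10.4  4. ]
0.32 [471.  -68.3 114.6] [ 0.1 10.1  4.6]
0.26 [471.  -71.5 104. ] [0.1 9.8 5.2]
0.2 [471.  -74.   93.2] [0.1 9.5 5.8]
0.14 [471.  -75.9  82.2] [0.1 9.1 6.3]
0.08 [471.  -77.1  71.2] [0.1 8.7 6.9]
0.02 [471.  -77.7  60.1] [0.1 8.3 7.4]
-0.04 [471.  -77.6  49. ] [0.1 7.8 7.9]
-0.1 [471.  -76.8  37.9] [0.1 7.4 8.3]
```

{"method": "servo_tool", "body": {"motion": [[0,0,6,-3,0,0,0],[0,0,9,-3.5,0,0,0],[0,0,9,-3,0,0,0],[0,0,9,-2.5,0,0,0],[0,0,9,-2,0,0,0],[0,0,9,-1.5,0,0,0],[0,0,9.5,-1,0,0,0],[0,0,9.5,0,0,0,0],[0,0,10,0.5,0,0,0],[0,0,6,0.5,0,0,0]]}}

```text
time: 6.35
tool_pos: [470.5, -43.4, 166.5]
tcp_rot: [-134.5, 0.7, -0.5]
ft_force: [-0.6, -0.5, -0.2]
finger_gap: 0.2
```

{"method": "servo_tool", "body": {"motion": [[0,0,0,0,0,0,0],[0,0,0,0,0,0,0],[0,0,0,0,0,0,0],[0,0,0,0,0,0,0],[0,0,0,0,0,0,0]]}}

```text
time: 6.85
tool_pos: [470.4, -43.5, 166.2]
tcp_rot: [-134.5, 0.7, -0.5]
ft_force: [-2.0, -0.6, -0.7]
finger_gap: 0.3
```

```bash
python3 - <<'E'
from h import *
from bench import *
go([471,-60,135],(-134.5,.6,-.3))
a=snapshot("top")[145:285,300:440]
cv2.imwrite("pics/c5.png",cv2.resize(a,None,fx=4,fy=4,interpolation=cv2.INTER_CUBIC))
for th in(.5,.6,.7,.8,.9):print(th,((pred(th)-[300,145])*4).round())
E
```

```text
t 6.85 pos [470.4 -43.5 166.2] rpy [-134.5    0.7   -0.5] F [-2.01 -0.57 -0.67] gap 0.3 q [-38.  10. 101.  35.  99.  49.]
shift tool [ 1.1 33.9 10.1] len 35.3 rot [-0.001 -0.    -0.004] deg 0.2
0.5 [409. 377.]
0.6 [396. 373.]
0.7 [379. 369.]
0.8 [358. 365.]
0.9 [334. 361.]
```

View pics/c5.png

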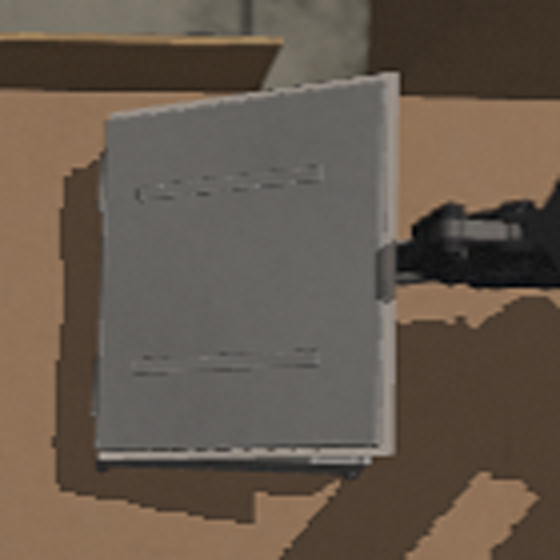

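{"method": "servo_tool", "body": {"motion": [[0,0,8,1,0,0,0],[0,0,11,1.5,0,0,0],[0,0,11,2,0,0,0],[0,0,10.5,2.5,0,0,0],[0,0,10.5,3,0,0,0],[0,0,10,4,0,0,0],[0,0,10,4.5,0,0,0],[0,0,5,3,0,0,0],[0,0,0,0,0,0,0]]}}

```text
time: 7.8
tool_pos: [468.8, -84.8, 89.3]
tcp_rot: [-134.4, 0.8, -0.5]
ft_force: [0.5, -1.0, -1.3]
finger_gap: 0.4
```

```bash
python3 - <<'E'
from h import *
from bench import *
go([471,-80,71],(-134.5,.6,-.3))
a=snapshot("top")[145:285,300:420]; b=snapshot("side")[170:290,250:330]
a=cv2.resize(a,(480,560),interpolation=cv2.INTER_CUBIC); b=cv2.resize(b,(320,560),interpolation=cv2.INTER_CUBIC)
cv2.imwrite("pics/c6.png",np.hstack([a,b]))
for th in(0,.1,.2,.3):print(th,((pred(th)-[300,145])*4).round())
E
```

```text
t 7.8 pos [468.8 -84.8  89.3] rpy [-134.4    0.8   -0.5] F [ 0.53 -0.97 -1.29] gap 0.4 q [-41.  20.  99.  32.  94.  42.]
shift tool [ 2.4  9.7 16.2] len 19.1 rot [-0.001 -0.    -0.005] deg 0.3
0 [422. 396.]
0.1 [426. 392.]
0.2 [427. 389.]
0.3 [424. 385.]
```

View pics/c6.png

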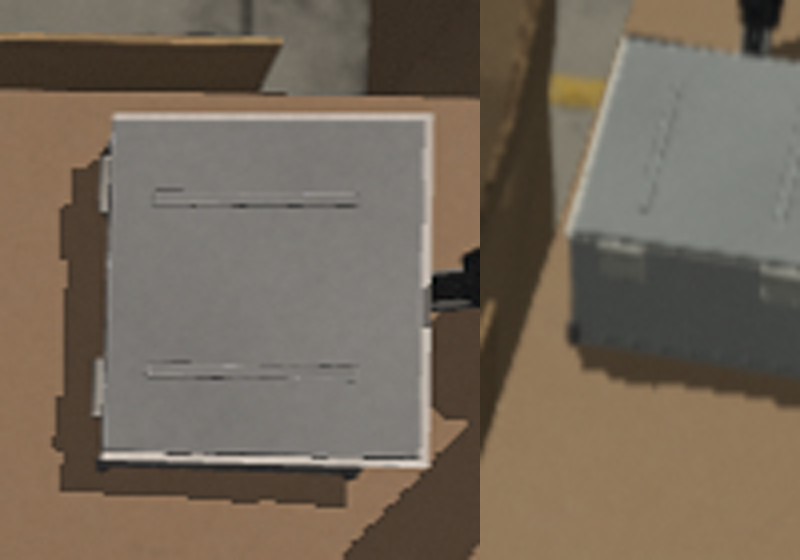

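{"method": "servo_tool", "body": {"motion": [[0,0,2.7,3.2,0,0,0],[0,0,2.7,3.2,0,0,0],[0,0,2.7,3.2,0,0,0],[0,0,2.8,3,0,0,0],[0,0,2.8,2.8,0,0,0],[0,0,2.8,2.8,0,0,0],[0,0,2.8,2.8,0,0,0],[0,0,2.8,2.8,0,0,0],[0,0,2.8,2.8,0,0,0],[0,0,2.8,2.8,0,0,0]]}}

```text
time: 8.9
tool_pos: [469.9, -84.9, 49.9]
tcp_rot: [-134.8, 0.5, -0.4]
ft_force: [-0.8, 0.2, 0.1]
finger_gap: -0.0
```

```bash
python3 - <<'E'
from h import *
from bench import *
go([471,-110,60],(-134.5,.6,-.3))
a=snapshot("top")[145:285,300:420]; b=snapshot("side")[170:290,250:330]
a=cv2.resize(a,(480,560),interpolation=cv2.INTER_CUBIC); b=cv2.resize(b,(320,560),interpolation=cv2.INTER_CUBIC)
cv2.imwrite("pics/c7.png",np.hstack([a,b]))
E
```

```text
t 8.9 pos [469.9 -84.9  49.9] rpy [-134.8    0.5   -0.4] F [-0.76  0.17  0.12] gap -0.0 q [-41.  23.  99.  32.  91.  40.]
shift tool [  1.2  10.5 -24.9] len 27.1 rot [ 0.005 -0.002  0.   ] deg 0.3
```

View pics/c7.png

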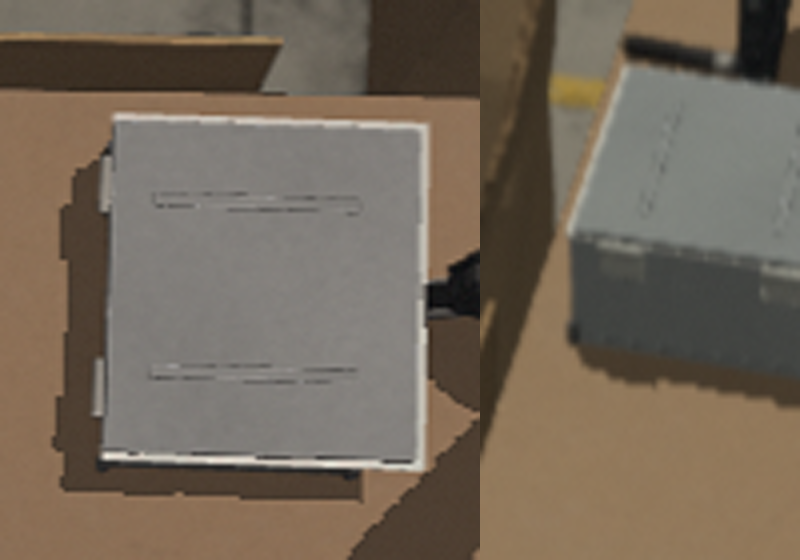

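{"method": "servo_tool", "body": {"motion": [[0,0,9,-9,0,0,0],[0,0,9,-9,0,0,0],[0,0,7,-10,0,0,0],[0,0,3,-15,0,0,0],[0,0,0,-20,0,0,0],[0,0,0,-20,0,0,0],[0,0,0,-20,0,0,0],[0,0,0,0,0,0,0],[0,0,0,0,0,0,0]]}}

```text
time: 9.9
tool_pos: [469.5, -189.6, 107.2]
tcp_rot: [-135.0, 0.4, -0.6]
ft_force: [0.2, 0.4, -0.8]
finger_gap: 0.3
```

```bash
python3 - <<'E'
from h import *
from bench import *
go([471,-180,150],(-134.5,.6,-.3))
t=snapshot("top");cv2.imwrite("pics/t9.png",t)
g=lambda p:cv2.cvtColor(cv2.imread(p),cv2.COLOR_BGR2GRAY)
a=g("pics/top0.png")
b=cv2.cvtColor(t,cv2.COLOR_BGR2GRAY)
for n,(u0,v0,u1,v1) in dict(marker=(445,168,465,230),roll=(436,266,495,326),carton=(150,173,208,218)).items():
    r=cv2.matchTemplate(b[v0-12:v1+12,u0-12:u1+12],a[v0:v1,u0:u1],cv2.TM_CCOEFF_NORMED);m=cv2.minMaxLoc(r);print(n,m[1],np.array(m[3])-12)
c=t[145:345,300:500];cv2.imwrite("pics/c8.png",cv2.resize(c,(600,600),interpolation=cv2.INTER_CUBIC))
for th in(0,.025,.05):print(th,pred(th).round(2),proj("top",w([lid(185,102,8,th)],*Q)).round(2))
E
```

```text
t 9.9 pos [ 469.5 -189.6  107.2] rpy [-135.     0.4   -0.6] F [ 0.15  0.41 -0.81] gap 0.3 q [-48.  27.  87.  29. 101.  39.]
shift tool [  1.1 -37.1 -23.4] len 43.9 rot [ 0.008 -0.006 -0.002] deg 0.6
marker 0.7247297763824463 [0 0]
roll 0.35928505659103394 [0 0]
carton 0.9993606209754944 [0 0]
0 [405.44 243.94] [[405.74 261.87]]
0.025 [405.77 243.74] [[405.99 261.74]]
0.05 [406.06 243.53] [[406.19 261.6 ]]
```

View pics/c8.png

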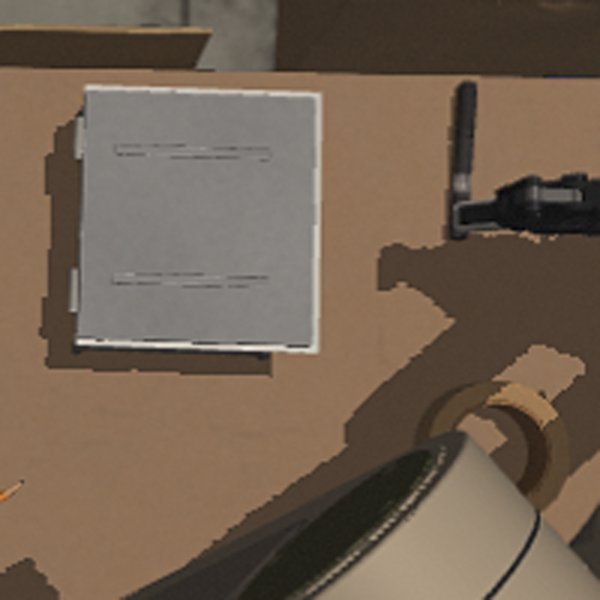

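```bash
python3 -c "
from bench import *
print(sense()['ft_force'],abs(sense()['qd']).max()); print(hand_in())"
```

```text
[0.31797019 0.5138853  0.83842522] 1.0469850970886956
the job is handed in; nothing more can be done
None
```

The lid is shut, the stay is folded in the case, and I handed the job in at about 10 s; the hand-in gives no verdict.

**What I did:** With the fingers closed and tilted 45°, I pushed the lid from about 1.09 to 1.2 rad. The top picture then showed the stay folded. I lowered the lid on the back of the fingers, held it at about 0.6 rad for 0.5 s, and set it down at roughly 0.2 rad/s. Then I dropped the fingers clear of the lip and drew back.

**Last checks:**
- **Lid:** it looks shut in the top picture, but that view barely changes below 0.05 rad, so I could not measure the 0.025 rad limit directly.
- **Robot:** it touched nothing, and the wrist force was at noise level (about 1 N).
- **Carton:** it had not moved (match 0.999).
- **Marker and roll:** both matched at zero shift. The scores were weaker (0.72 and 0.36) because the arm and its shadow covered part of them. Both looked in place in the last picture.
- **Roll in the case:** the shut lid hid it. The fingers never went inside below the rim.
- **Stay:** only part of the rod showed in the pictures. The lid closing freely confirms it is down.

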